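# Free the jammed rail pot and park it on the rail

## Robot

A 7-joint arm with a two-finger parallel gripper is mounted at the origin on a cart in front of the work surface, level with it; the furniture and walls round the work are solid. World frame = base frame: x ahead of the robot, y to its left, z up, the work surface at z = 0. Lengths are in m, angles in degrees, forces in N, time in s.
With the tool pointing down it reaches from about 0.35 to 0.775 m from the base axis. Payload 3.1 kg.
Tool frame: the origin (TCP) lies on the centre line of the jaws, within the pads' length; the fingertips stand 17 mm ahead of it and the grasp point (between the pads) lies 2 mm behind it (robot.tip_reach is the distance from the TCP to the fingertips, in m); z points along the fingers, y is the direction in which the jaws open and shut (so a half turn about z gives the same grasp; the last joint's range is limited). The gripper opens to 85 mm and grips with 20 to 120 N. Pads are 22 mm wide; open, the fingers measure 114 mm over their backs; the gripper's body (76 mm by 85 mm) begins 54 mm behind the grasp point. The pads swing forward as they close: fully open they stand 13 mm farther back than shut.
Start: joints at [-67.936, 17.813, 0.802, 86.603, -0.252, 75.585, -1.558], TCP at [0.228, 0.501, 0.248] pointing down, gripper open.
Joint ranges: [-154.91, 154.91], [-16.99, 109.72], [-72.82, 74.43], [7.12, 147.25], [-82.49, 262.49], [11.32, 116.49], [-174.64, 174.64]. Speed limits (degrees/s): [159.86, 159.86, 180, 180, 180, 180, 180].

## Interface

Orientations are given as [roll, pitch, yaw] about the fixed x, y, z axes, in that order (R = Rz(yaw) Ry(pitch) Rx(roll)).
In Python, from station import robot, fingers, vision, workorder, recognise gives the robot as it stands. Calls block until the motion is done:
- robot.move_to(position, orientation): joint-space move of the TCP to a pose.
- robot.line_to(position, orientation=None, velocity=0.15, f_stop=None): straight line of the TCP; orientation=None keeps the orientation; velocity is the mean speed in m/s. With f_stop (N) it stops when the force on the tool has changed by that much, and returns True; else False.
- robot.move_j(angles): joint-space move.
- fingers.gripper_to(opening, force=None): opening from 0.0 (shut) to 1.0 (fully open); force is the grip in N (None keeps the last); returns when the fingers have stopped.
- robot.pause(seconds).
- robot.inverse_kinematics(position, orientation): joint angles nearest the present ones, or None.
- vision.grab_frame(name): name is "side" or "top" or "wrist"; returns the picture (420x560x3 uint8, red, green, blue); there is no depth.
- vision.calibration(name): a dict with "mtx" (3x3 intrinsics, pixels), "extrinsics" (4x4, takes a point from world to camera coordinates); the wrist camera has in their place "T_tool_cam" (4x4, takes a point from camera to tool coordinates, whose origin is the TCP and whose axes are the flange's). Camera axes: x right, y up, looking along -z (the intrinsics and any distortion apply to the point x, -y, -z); pixel columns grow to the right and rows downward; lengths in m; the calibration is good to about 2 mm. A picture is of the moment at which its call begins: read the wrist's pose just before it. calibration takes no time and is no camera call.
A pose or a line that the arm cannot do raises robot.PlanningError and nothing moves.
- workorder.close_job(): hands the job in, once; it reports no verdict.
Trained networks look in the newest picture that a camera, given by its name, has taken for a name from the list of things; names that differ only in an ending like _2 or _b are one class to them, and where a whole thing is asked for, a point or a joint stands for the part that bears it (a point fixed in the world has none). Each returns a list of dicts, best first, with "p" (0 to 1); they miss things now and then, are a little off and sometimes report something else, mostly with a low value. They report only what shows in the picture. A call takes as long as a camera call.
- recognise(label, camera): "rect" ([centre column, centre row, width, height] in pixels, round what is visible of it).
Readings, each from a call of its own:
- robot.current_time_s(): time.
- robot.current_joint_positions(): joint angles.
- robot.current_dq(): joint speeds.
- robot.current_joint_torque(): joint torques, N m.
- robot.current_tool_pos(): TCP position.
- robot.current_eef_rot(): TCP orientation.
- robot.current_contact_force(): force on the tool from outside, world axes, zero at the start.
- robot.current_torque(): the same for the moment, N m.
- robot.current_finger_gap(): opening from 0.0 (shut) to 1.0 (fully open).
Only numpy, scipy, OpenCV 4.12 (cv2) and the standard library are available. Lean on these libraries where they do the work, as an engineer would, in place of code of your own. Each camera call takes 0.05 s, during which the arm holds its last target.

## Task

On the rail stand one metal pot has jammed inside its twin, which hangs on the rail. Work the upper pot free by turning it while you draw it up (a straight pull lifts the twin off the rail as well), hang it by its hook on the empty stretch of the rail left of the twin, and slide it along under the left keeper strip until it is right up against the left-hand end post. Leave the twin and the pot with the brush hanging on the rail, knock nothing over, and let go of the pot.

Things in the scene. Friction and masses are not known exactly. Their poses are not given: they have to be found in the camera images.
- rail: wooden rail stand, fixed to the bench: plank foot 120 x 560 x 20 mm, two end posts 168 mm high and 22 mm thick (inner faces at y = +245 and -245 mm, x -12 to +28 mm). Origin on the bench below the middle of the bar; x points away from the robot (pots hang on the -x side), y along the bar to the left, z up
- bar_top (a point): middle of the top of the flat steel bar, 150 mm above the bench; the bar runs along the stand's y from post to post, 6 mm thick in x and 22 mm high. A pot hung on it has its hook toward +x, its axis at mid-height 39 mm in front of this line (x = -39 mm), its rim 3 mm above it, and leans 3 to 4 degrees, foot to the batten. Hooks slide easily on it (friction 0.2). Left of the twin it is empty
- batten (a point): middle of the top front edge of a wooden batten along y, 18 mm high, 81 mm above the bench, 14 mm in front of the bar's middle (x = -14 mm). The cone of a hung pot leans against this edge. So a pot lowered upright goes on with its axis at x = -41 (lip touches the back of the bar) to -37.5 mm (cone touches the batten)
- keeper_edge (a point): right-hand tip of the left keeper, a steel strip 16 mm wide over the bar (x -7 to +9 mm), 173 mm left of the bar's middle; from there it runs to the left post. Underside 9 mm above the bar (tip bent up to 12): a hook with its 3 mm strap on the bar slides below it but cannot be lowered on there. At the right end there is another, mirrored
- home (a point): where the middle of the freed pot (inner_mid) is once it hangs on the bar with its hook pushed against the left end post: 220 mm left of the bar's middle, 39 mm in front of it
- inner_mid (a point): the jammed pot, to be freed, about 0.4 kg: 96 mm high; its top 36 mm are an upright band 60 mm across (bead of 62 mm at the rim), below it a cone, 54 mm across under the band, 42 mm at the foot; wall 2.5 mm. Point on the axis half-way up, 48 mm below the rim; x toward its hook, z up. It leans with the twin; its hook is at first turned up to 50 degrees either way from the rail's +x
- inner_rim (a point): centre of the jammed pot's mouth, on its axis at rim height. At the start it sits inside the twin, 36 mm above it: the twin's rim is at the lower edge of its band, so the whole 36 mm of the band can be gripped, 60 mm across. Inside, the mouth is 55 mm across and 33 mm deep for fingers
- inner_hook (a point): middle of the top of the slot in the jammed pot's hook, 38.5 mm from the axis, 3 mm below the rim. The hook is a flat steel strip 50 mm wide on the rim, top level with the rim; its slot, open below, is 11 mm wide (33 to 44 mm from the axis), the lip ends 21 mm below the rim, flared out by 4 mm in its last 6 mm. All three pots have such hooks
- inner_cone (a point): the cone of the jammed pot, 30 mm above its foot, on the axis. The twin's wall grips it with 6 to 11 N of friction, more than the twin's weight. While the pot is turned, either way, most of that acts against the turn (0.3 N m) and little against a slow lift: turning 0.85 rad to and fro three times, rising 5 mm each time, frees it. Beyond 12 mm of lift it is loose; 60 mm clears the twin's rim
- outer_mid (a point): the twin: a pot of the same make and size, about 0.4 kg, hanging loose by its hook, 20 to 100 mm right of the bar's middle. Its hook on the flat bar keeps it from turning more than about 6 degrees. Point on its axis half-way up, 48 mm below its rim; x toward its hook. 21 mm of lift unhooks it
- brush_mid (a point): a third pot of the same make, hung under the right keeper, with a paint brush standing in it up to 105 mm above its rim. Point on its axis half-way up. To be left alone.
- spray_can: aerosol can, white body and dark blue cap, 52 mm across, 161 mm high, standing on the bench in front of the rail. Origin under its centre. A bystander
- oak_block: oak offcut, 45 x 150 x 30 mm, lying on the bench in front of the rail. Origin under its centre, y along it. A bystander
- jar_screws: closed jar of zinc screws, 68 mm across, 94 mm high, on the bench behind the rail. Origin under its centre. A bystander
- jar_brass: closed jar of brass screws, 58 mm across, 72 mm high, on the bench behind the rail. Origin under its centre. A bystander

How it is judged:
By the outcome, as a careful person would: the job done as asked, in the order asked, and still so for the second after the job is handed in, with the robot touching nothing.
It also fails if it takes over 56 s, if anything falls off the work surface, if the arm or the gripper's body presses on something with over 40 N, if the wrist force passes 120 N, or if a joint passes its speed limit or range.

## Working session

There is one attempt and no reset: what is moved stays moved. The work goes in short steps, each a Python script; the robot and the scene stay as the last script left them, time stands still between calls to the robot, and variables do not carry over. Pictures are saved under pics/ and viewed, and the job is handed in when it is done.

```bash
ls -la; mkdir -p pics; python3 - <<'E'
from station import robot, fingers, vision, workorder, recognise
import cv2
for n in ("side","top","wrist"):
    im=vision.grab_frame(n); cv2.imwrite(f"pics/a_{n}.png",im[:,:,::-1])
    c=vision.calibration(n); print(n,{k:(v.round(4).tolist() if hasattr(v,'round') else v) for k,v in c.items()})
    for l in ("rail","inner_mid","brush_mid","spray_can","oak_block","bar_top","keeper_edge","inner_hook","inner_rim","outer_mid"):
        try:r=recognise(l,n)
        except Exception as e: r=e
        print(l,[( [round(x) for x in q["rect"]],round(q["p"],2)) for q in r] if isinstance(r,list) else r)
print(robot.current_time_s(),robot.current_tool_pos(),robot.current_eef_rot(),robot.current_contact_force())
E
```

```text
total 12
drwxr-xr-x  3 agent agent 4096 Dec  7 00:46 .
drwxr-xr-x 23 root  root  4096 Dec  7 00:46 ..
drwxr-xr-x  2 agent agent 4096 Dec  7 00:46 pics
side {'mtx': [[444.2857, 0.0, 278.0006], [0.0, 444.2857, 202.4887], [0.0, 0.0, 1.0]], 'extrinsics': [[-0.9793, -0.2012, 0.0196, 0.5586], [0.1478, -0.6461, 0.7488, -0.1781], [-0.138, 0.7363, 0.6625, -1.0411], [0.0, 0.0, 0.0, 1.0]]}
rail [([277, 223, 69, 202], 0.63)]
inner_mid [([298, 172, 32, 27], 0.77)]
brush_mid [([305, 135, 28, 59], 0.76), ([299, 172, 33, 27], 0.2)]
spray_can [([338, 233, 27, 58], 0.95)]
oak_block [([334, 200, 19, 43], 0.73)]
bar_top [([279, 224, 73, 208], 0.64)]
keeper_edge [([278, 223, 74, 209], 0.74)]
inner_hook [([300, 173, 34, 23], 0.61), ([307, 133, 20, 54], 0.47), ([334, 202, 18, 43], 0.31)]
inner_rim [([299, 172, 36, 24], 0.8)]
outer_mid [([299, 196, 30, 36], 0.66), ([279, 227, 72, 206], 0.59)]
top {'mtx': [[469.8946, 0.0, 283.7966], [0.0, 469.8946, 215.0608], [0.0, 0.0, 1.0]], 'extrinsics': [[0.004, -1.0, -0.0028, 0.0319], [0.9916, 0.0036, 0.1292, -0.5914], [-0.1292, -0.0033, 0.9916, -1.0285], [0.0, 0.0, 0.0
[... 256 characters left out ...]
bar_top [([319, 233, 265, 67], 0.61)]
keeper_edge [([318, 230, 265, 67], 0.73)]
inner_hook [([339, 234, 38, 49], 0.73), ([288, 290, 27, 27], 0.44)]
inner_rim [([335, 233, 34, 46], 0.78)]
outer_mid [([344, 218, 6, 7], 0.38)]
wrist {'mtx': [[309.0148, 0.0, 275.536], [0.0, 309.0148, 214.2114], [0.0, 0.0, 1.0]], 'T_tool_cam': [[0.0005, 0.9539, 0.3003, 0.0771], [1.0, -0.0005, -0.0002, -0.0001], [-0.0, 0.3003, -0.9539, -0.1263], [0.0, 0.0, 0.0, 1.0]]}
rail []
inner_mid []
brush_mid []
spray_can []
oak_block []
bar_top []
keeper_edge []
inner_hook []
inner_rim []
outer_mid []
1.65 [0.2276571  0.50067456 0.24830546] [1.79999223e+02 1.52618964e-03 1.55549885e+02] [ 0.41296881 -0.42654213  0.45575439]
```

```bash
python3 - <<'E'
import cv2
a=cv2.imread("pics/a_side.png")[90:350,200:400]; cv2.imwrite("pics/b_side.png",cv2.resize(a,None,fx=3,fy=2.3*1,interpolation=cv2.INTER_CUBIC) if 0 else cv2.resize(a,None,fx=2.3,fy=2.3,interpolation=cv2.INTER_CUBIC))
a=cv2.imread("pics/a_top.png")[180:320,170:470]; cv2.imwrite("pics/b_top.png",cv2.resize(a,None,fx=2.6,fy=2.6,interpolation=cv2.INTER_CUBIC))
E
```

```text
(no output)
```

View pics/a_side.png

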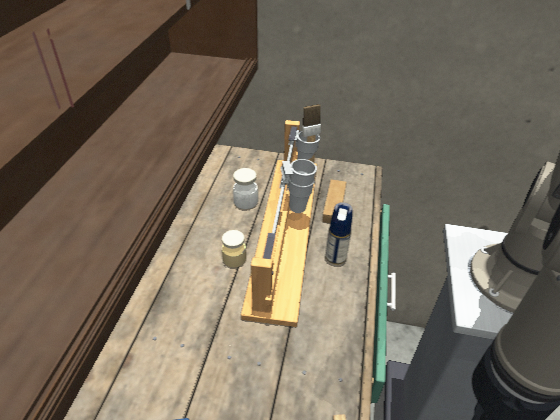

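```bash
sleep 0.1
```

```text
(no output)
```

View pics/b_side.png

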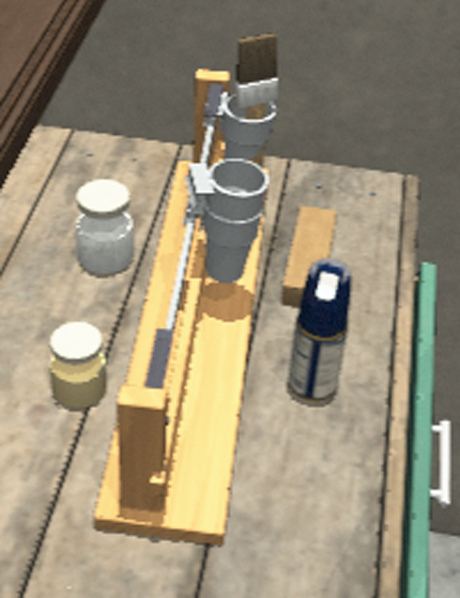

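View pics/b_top.png

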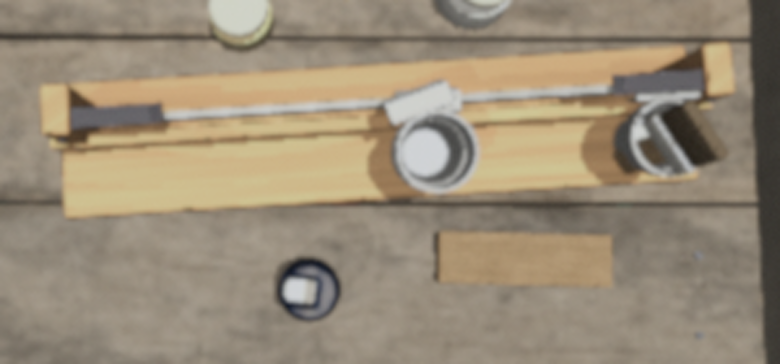

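```bash
python3 - <<'E'
import cv2
a=cv2.imread("pics/a_top.png")
def z(a,r0,r1,c0,c1,f,n): cv2.imwrite(n,cv2.resize(a[r0:r1,c0:c1],None,fx=f,fy=f,interpolation=cv2.INTER_CUBIC))
z(a,195,265,180,270,8,"pics/c_tl.png")
z(a,190,260,310,380,8,"pics/c_tm.png")
z(a,185,255,390,460,8,"pics/c_tr.png")
s=cv2.imread("pics/a_side.png")
z(s,215,330,230,310,5,"pics/c_sl.png")
z(s,95,225,265,335,4.6,"pics/c_sr.png")
E
```

```text
(no output)
```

View pics/c_tl.png

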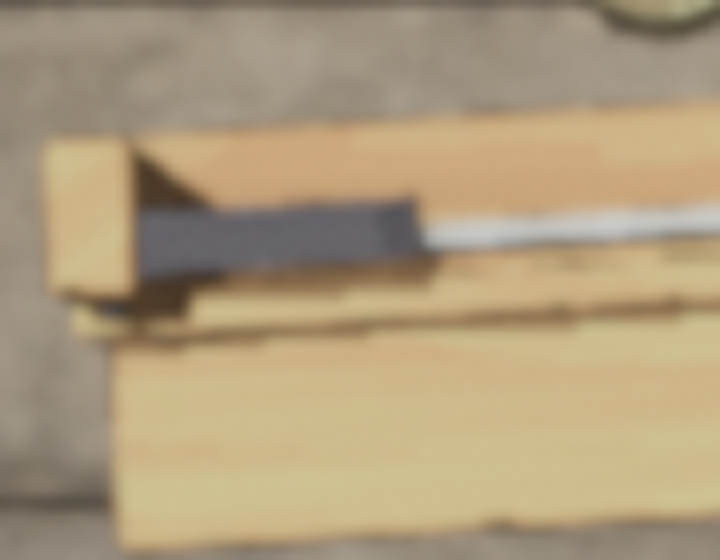

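View pics/c_tm.png

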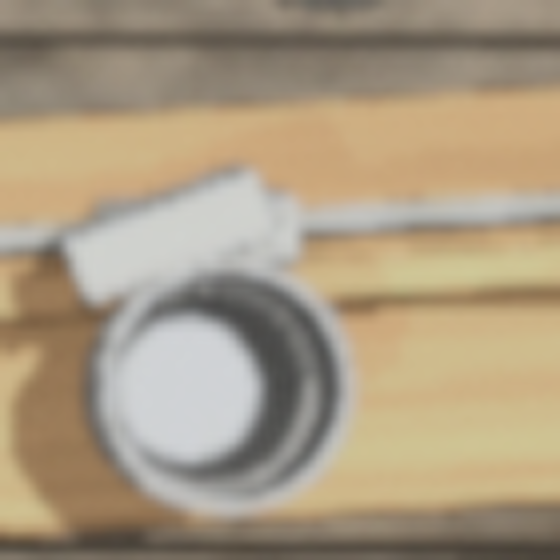

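View pics/c_tr.png

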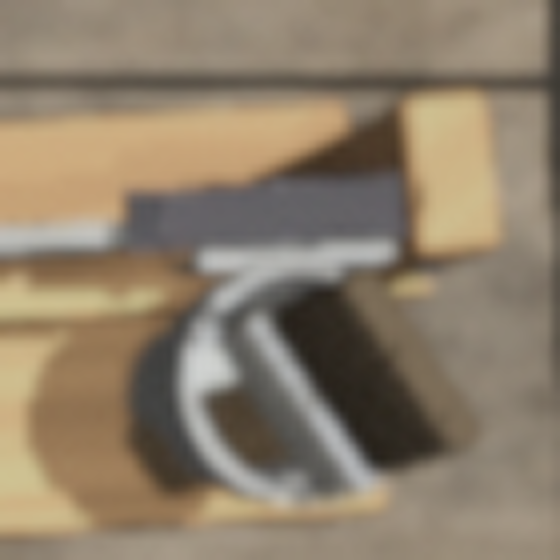

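View pics/c_sl.png

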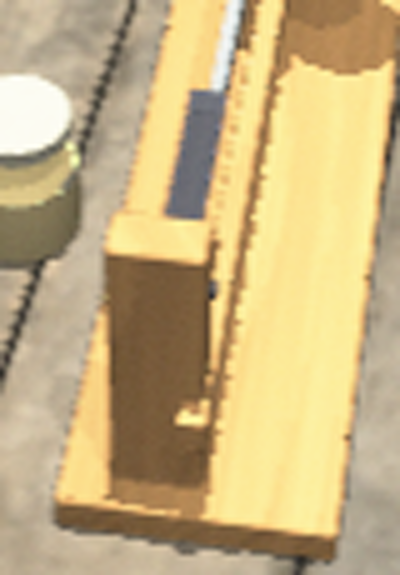

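View pics/c_sr.png

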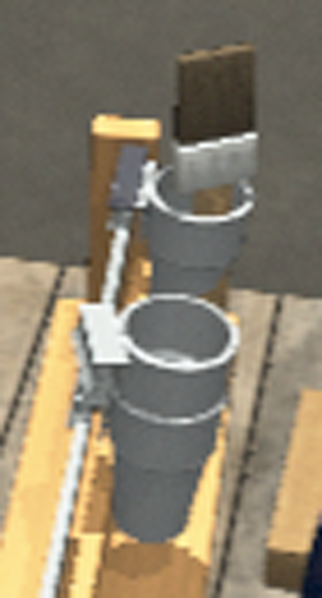

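```bash
cat > h.py <<'E'
import numpy as np, cv2
from scipy.optimize import least_squares
from station import robot, fingers, vision, workorder, recognise
from scipy.spatial.transform import Rotation as R
CAL={n:vision.calibration(n) for n in ("side","top","wrist")}
def proj(n,P,E=None):
    c=CAL[n]; E=c["extrinsics"] if E is None else E
    P=np.atleast_2d(P); q=P@E[:3,:3].T+E[:3,3]; q=q*[1,-1,-1]
    K=c["mtx"]; return np.c_[K[0,0]*q[:,0]/q[:,2]+K[0,2],K[1,1]*q[:,1]/q[:,2]+K[1,2]]
def wristE(pos,rpy):
    T=np.eye(4);T[:3,:3]=R.from_euler("xyz",rpy,degrees=True).as_matrix();T[:3,3]=pos
    return np.linalg.inv(T@CAL["wrist"]["T_tool_cam"])
def ray(n,uv,E=None):
    c=CAL[n];E=c["extrinsics"] if E is None else E;K=c["mtx"]
    d=np.array([(uv[0]-K[0,2])/K[0,0],-(uv[1]-K[1,2])/K[1,1],-1.]);Rm=E[:3,:3]
    return -Rm.T@E[:3,3], Rm.T@d
def atz(n,uv,z,E=None):
    o,d=ray(n,uv,E);return o+d*(z-o[2])/d[2]
def tri(views): # (n,uv,E)
    A=np.zeros((3,3));b=np.zeros(3)
    for n,uv,E in views:
        o,d=ray(n,uv,E);d=d/np.linalg.norm(d);M=np.eye(3)-np.outer(d,d);A+=M;b+=M@o
    return np.linalg.solve(A,b)
def rw(x,y,yaw,P):
    P=np.atleast_2d(P)/1000.;c,s=np.cos(yaw),np.sin(yaw)
    return np.c_[x+c*P[:,0]-s*P[:,1],y+s*P[:,0]+c*P[:,1],P[:,2]]
def uz(u,f,o): return (np.array(u,float)+.5)/f-.5+np.array(o)
E
python3 - <<'E'
from h import *
tl=(180,195);tr=(390,185)
T=[((45,142),tl,(28,267,168)),((130,138),tl,(28,245,168)),((130,293),tl,(-12,245,168)),((50,298),tl,(-12,267,168)),((415,200),tl,(9,173,163)),((418,258),tl,(-7,173,163)),
((405,97),tr,(28,-245,168)),((487,93),tr,(28,-267,168)),((497,243),tr,(-12,-267,168)),((415,252),tr,(-12,-245,168)),((128,195),tr,(9,-173,163)),((130,243),tr,(-7,-173,163))]
sl=(230,215);sr=(265,95)
S=[((105,258),5,sl,(28,267,168)),((210,262),5,sl,(-12,267,168)),((115,213),5,sl,(28,245,168)),((210,215),5,sl,(-12,245,168)),((190,90),5,sl,(9,173,163)),((222,92),5,sl,(-7,173,163)),((160,120),4.6,sr,(-12,-267,168)),((92,135),4.6,sr,(28,-245,168)),((160,138),4.6,sr,(-12,-245,168))]
tu=np.array([uz(a,8,o) for a,o,_ in T]);tp=[p for *_,p in T]
su=np.array([uz(a,f,o) for a,f,o,_ in S]);sp=[p for *_,p in S]
for nm,wt,ws in (("both",1,1),("top",1,0),("side",0,1)):
    f=lambda v:np.r_[wt*(proj("top",rw(*v,tp))-tu).ravel(),ws*(proj("side",rw(*v,sp))-su).ravel()]
    r=least_squares(f,[.6,0,0]);print(nm,r.x[:2],np.degrees(r.x[2]));print(np.abs(r.fun).round(1).max(),np.sqrt((r.fun**2).mean()))
# rim
ut=uz((222,392),8,(310,190));us=uz((181,331),4.6,(265,95))
print("rim",tri([("top",ut,None),("side",us,None)]))
for c in ((62,238),(245,168),(275,232),(92,305)): print(atz("top",uz(c,8,(310,190)),.189))
print("can",atz("top",(288,290),.16),"oak")
for c in ((438,232),(612,235)): print(atz("top",uz(c,2.6,(170,180)),.03))
E
```

```text
both [ 0.56922622 -0.03553164] 3.7622619052668824
1.7 0.7284662191018928
top [ 0.56916166 -0.03598696] 3.8047945752592205
1.4 0.4975511875332283
side [ 0.5690812  -0.03423865] 3.711484396119308
1.3 0.47276024172945136
rim [ 0.52642043 -0.07034076  0.18583965]
[ 0.5635279  -0.03151111  0.189     ]
[ 0.58087085 -0.07617683  0.189     ]
[ 0.56518751 -0.08328662  0.189     ]
[ 0.54718785 -0.03869988  0.189     ]
can [0.42666611 0.0249223  0.16      ] oak
[ 0.47035672 -0.08879456  0.03      ]
[ 0.46837294 -0.23946458  0.03      ]
```

```bash
cat >> h.py <<'E'
YAW=np.radians(3.78); RO=np.array([.5692,-.0358])
def rail2w(p): return rw(RO[0],RO[1],YAW,np.array(p,float)*1000)[0]
def w2rail(p):
    c,s=np.cos(YAW),np.sin(YAW);d=np.array(p,float)-[RO[0],RO[1],0];return np.array([c*d[0]+s*d[1],-s*d[0]+c*d[1],d[2]])
def potR(h,lean=3.5): return R.from_euler("z",YAW)*R.from_euler("y",-lean,degrees=True)*R.from_euler("z",h,degrees=True)
def toolrpy(h,lean=3.5): return (potR(h,lean)*R.from_euler("x",180,degrees=True)).as_euler("xyz",degrees=True)
def snap(tag,cams=("wrist",)):
    p=robot.current_tool_pos();o=robot.current_eef_rot()
    for n in cams: cv2.imwrite(f"pics/{tag}_{n}.png",vision.grab_frame(n)[:,:,::-1])
    print(tag,p.tolist(),o.tolist(),robot.current_time_s()); return wristE(p,o)
E
python3 - <<'E'
from h import *
C=np.array([.5264,-.0703,.187])
for h in (18,0,-31,45):
    print(h,toolrpy(h),robot.inverse_kinematics(C,toolrpy(h)))
for y in (0.1,.22): print(robot.inverse_kinematics(rail2w((-.039,y,.14)),toolrpy(0,0)))
print(w2rail(C))
a=potR(18).apply([0,0,1])
robot.move_to(C+.10*a+rail2w([0,.05,0])-rail2w([0,0,0]),toolrpy(18)); snap("d1")
robot.line_to(C+.075*a,toolrpy(18)); snap("d2")
E
```

```text
18 [178.91722212  -3.32849986  21.81146084] [-30.01719     19.63697219  46.42394326  99.66952636 -16.92002369
  64.08322604 -46.82493397]
0 [180.    -3.5    3.78] [-30.57499383  19.82453878  47.22309585  99.68639307 -17.28288146
  64.16828213 -64.4879007 ]
-31 [-178.19571782   -2.99959009  -27.26724423] [-41.43986521  25.89312275  64.77015891  99.98479346 -26.93152369
  67.26364398 -86.61906462]
45 [177.5235865   -2.47410364  48.83348395] [-29.73532105  19.54502433  46.02232721  99.66095133 -16.73965863
  64.04176371 -19.99252249]
[-37.29015113  23.15074895  37.79073296 100.43862159 -15.86037788
  61.82671076 -80.38206116]
[-46.37924676  24.72892279  33.99250241  97.30029625 -15.26693123
  62.6487768  -93.96471743]
[-0.04498132 -0.03160333  0.187     ]
d1 [0.5171305115489392, -0.019023455578988217, 0.286556899716728] [178.9580282579703, -3.3163818361807897, 21.991442591872534] 3.8417
d2 [0.5219834589987886, -0.06966827405394195, 0.2618637305445433] [178.97194670762687, -3.338998020373759, 21.8350568484656] 4.4167
```

View pics/d1_wrist.png

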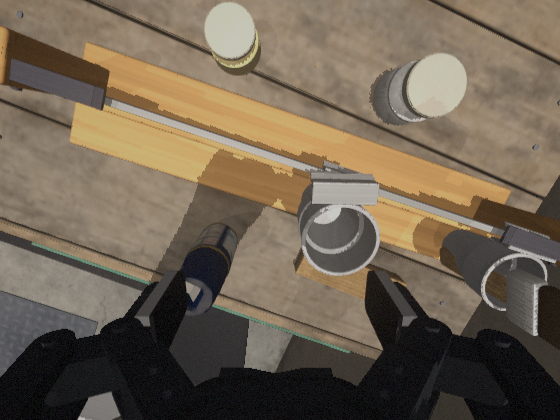

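View pics/d2_wrist.png

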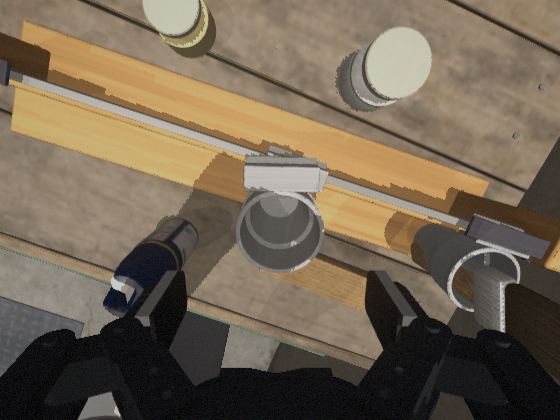

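```bash
python3 - <<'E'
import cv2
def z(n,r0,r1,c0,c1,f,o): cv2.imwrite(o,cv2.resize(cv2.imread(n)[r0:r1,c0:c1],None,fx=f,fy=f,interpolation=cv2.INTER_CUBIC))
z("pics/d1_wrist.png",150,290,285,395,5,"pics/e1.png")
z("pics/d2_wrist.png",140,285,225,340,5,"pics/e2.png")
z("pics/d1_wrist.png",10,130,0,150,5,"pics/e3.png")
E
```

```text
(no output)
```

View pics/e1.png

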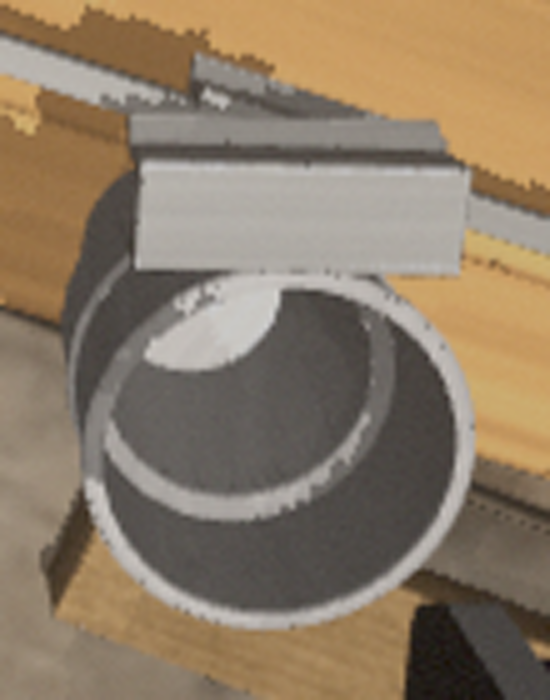

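View pics/e2.png

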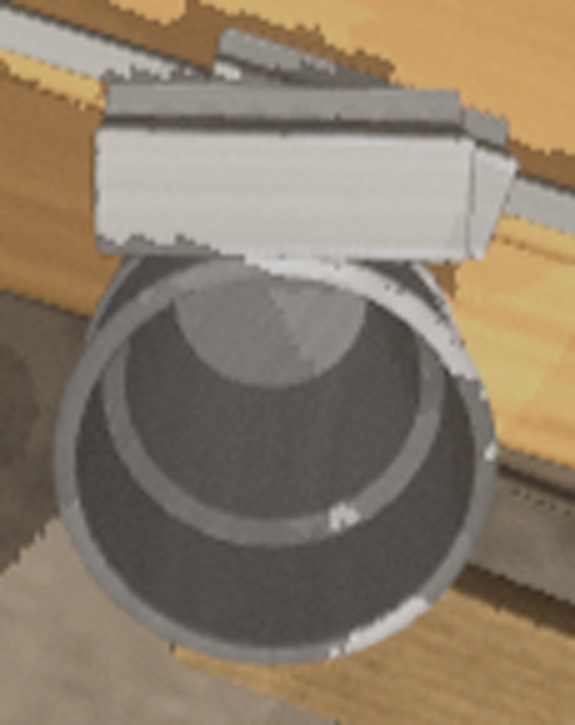

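View pics/e3.png

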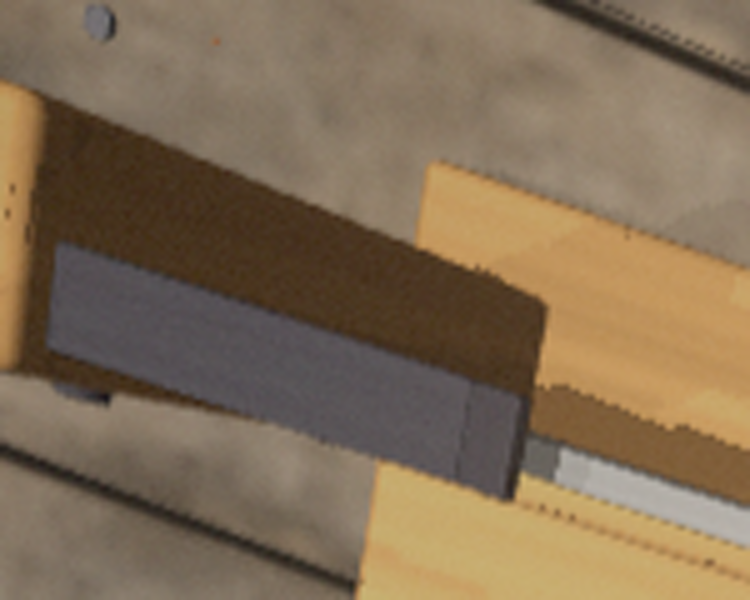

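```bash
cat > fit.py <<'E'
from h import *
E1=wristE([0.5171305115489392, -0.019023455578988217, 0.286556899716728],[178.9580282579703, -3.3163818361807897, 21.991442591872534])
E2=wristE([0.5219834589987886, -0.06966827405394195, 0.2618637305445433],[178.97194670762687, -3.338998020373759, 21.8350568484656])
c1=uz([(83,440),(475,440),(275,628),(100,530),(190,608),(455,360)],5,(285,150))
c2=uz([(53,440),(497,455),(275,663),(160,630),(460,570)],5,(225,140))
h1=uz([(140,160),(470,168),(133,272),(462,274)],5,(285,150))
h2=uz([(97,128),(473,137),(96,250),(467,257)],5,(225,140))
t=np.linspace(0,2*np.pi,721);circ=.031*np.c_[np.cos(t),np.sin(t),0*t]
def sd(n,E,Rm,c,u):
    q=proj(n,Rm.apply(circ)+c,E);o=proj(n,c,E)[0]
    return [ (lambda d,i: np.sign(np.linalg.norm(p-o)-np.linalg.norm(q[i]-o))*d[i])(np.linalg.norm(q-p,axis=1),np.argmin(np.linalg.norm(q-p,axis=1))) for p in u]
def res(v,free=False):
    c=v[:3];Rm=potR(v[3],v[5]);hk=np.array([(.047,.025,0),(.047,-.025,0),(v[4],.025,0),(v[4],-.025,0)])
    H=Rm.apply(hk)+c
    return np.r_[sd("wrist",E1,Rm,c,c1),sd("wrist",E2,Rm,c,c2),(proj("wrist",H,E1)-h1).ravel(),(proj("wrist",H,E2)-h2).ravel(),(v[5]-3.5)*.5]
if __name__=="__main__":
    r=least_squares(res,[.5264,-.0703,.187,18,.03,3.5],x_scale=[.01,.01,.01,10,.01,1]);print(r.x.round(4),np.sqrt((r.fun**2).mean()),r.fun.round(1))
    print("rail",w2rail(r.x[:3]))
    P=np.array([(9,173,164),(-7,173,164),(0,100,150),(0,0,150),(0,-100,150)])
    print(proj("wrist",rw(RO[0],RO[1],YAW,P),E1), "meas tip",uz([(522,398),(512,500)],5,(0,10)))
    for nm,E in (("d1",E1),("d2",E2)):
        im=cv2.imread(f"pics/{nm}_wrist.png")
        def line(P,col):
            q=proj("wrist",rw(RO[0],RO[1],YAW,P),E)
            cv2.polylines(big,[np.int32(((q+.5)*3-.5)*16)],False,col,1,cv2.LINE_AA,4)
        big=cv2.resize(im,None,fx=3,fy=3,interpolation=cv2.INTER_CUBIC)
        for x in (-3,3): line([(x,173,150),(x,-173,150)],(0,0,255))
        for s in (1,-1):
            line([(9,s*245,162),(9,s*173,164),(-7,s*173,164),(-7,s*245,162)],(0,255,0))
            line([(28,s*245,168),(-12,s*245,168),(-12,s*267,168)],(255,0,0))
        cv2.imwrite(f"pics/f_{nm}.png",big[30:500,0:800] if nm=="d1" else big[200:790,880:1680])
E
python3 fit.py
```

```text
[ 0.5268 -0.0725  0.1851 16.9398  0.0304  3.9725] 0.4114686965977704 [ 0.2  0.2  0.3 -0.  -0.8 -0.2  0.8 -0.1  0.1 -0.3 -0.1 -0.3 -0.1  0.5
 -0.2 -0.2 -1.1 -0.7 -0.1 -0.5  0.1  0.5 -0.1  0.   0.4  0.1  0.5  0.2]
rail [-0.04469678 -0.03383505  0.18511565]
[[106.05685744  88.15877322]
 [102.20612544 109.2339501 ]
 [200.55282705 131.13543761]
 [313.40641165 168.65025326]
 [418.66715554 203.64105497]] meas tip [[104.   89.2]
 [102.  109.6]]
```

View pics/f_d1.png

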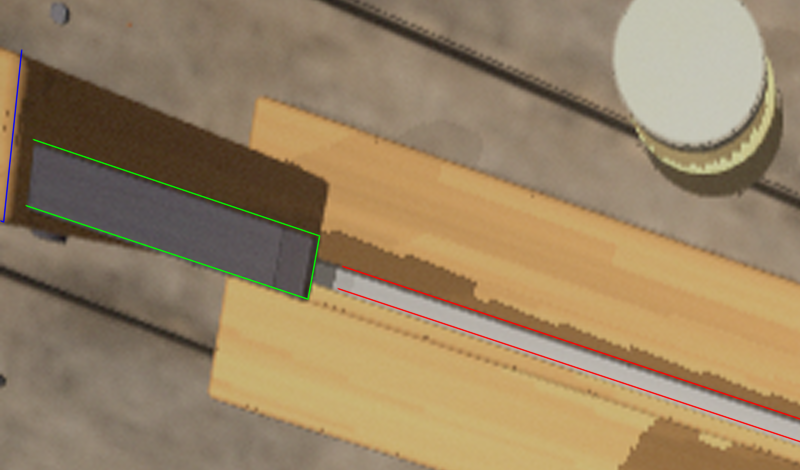

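View pics/f_d2.png

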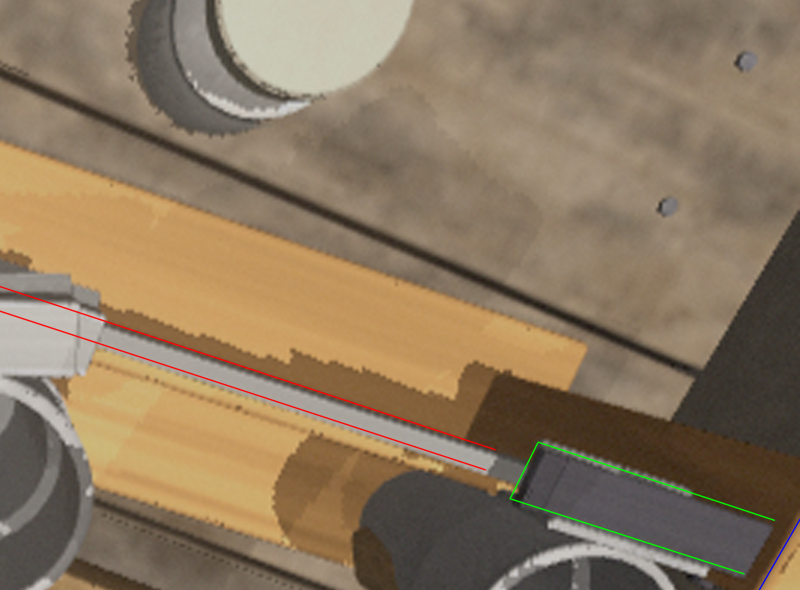

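```bash
python3 - <<'E'
from h import *
C=np.array([.5268,-.0725,.1875]);a=potR(17,3.8).apply([0,0,1])
print(robot.line_to(C-.013*a,toolrpy(17,3.8),velocity=.08,f_stop=10))
print(robot.current_tool_pos(),robot.current_contact_force())
fingers.gripper_to(0.0,80)
print(robot.current_finger_gap(),robot.current_contact_force(),robot.current_torque(),robot.current_tool_pos())
snap("g1",("wrist","side"))
E
```

```text
False
[ 0.52813079 -0.07256971  0.17513575] [-0.79671633  0.11963133 -0.29944631]
0.6846411270519529 [-0.22511694  0.3395906   3.76212343] [ 0.10644763  0.36759795 -0.00249822] [ 0.52802398 -0.07243481  0.17525882]
g1 [0.5280239789334213, -0.07243480616145806, 0.17525881888219272] [178.88386936968504, -3.6989258549020283, 20.81568878256178] 6.1167
```

View pics/g1_wrist.png

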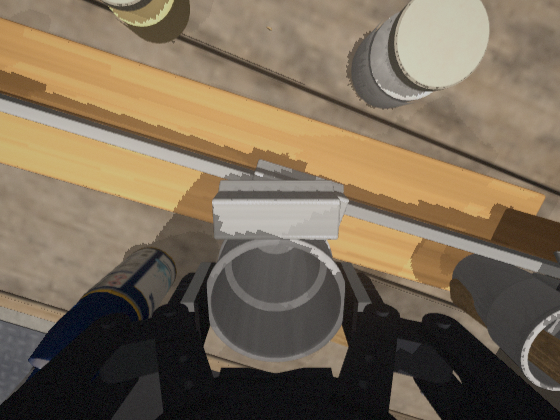

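```bash
cat >> h.py <<'E'
P0=np.array([0.52802398,-0.07243481,0.17525882]);AX=potR(0,3.8).apply([0,0,1])
def st(h,lift,v):
    t=robot.current_time_s();robot.line_to(P0+AX*lift,toolrpy(h,3.8),velocity=v)
    print("h",h,"lift",lift,"dt",round(robot.current_time_s()-t,2),"F",robot.current_contact_force().round(1),"T",robot.current_torque().round(2),"gap",round(robot.current_finger_gap(),3),robot.current_tool_pos().round(4),robot.current_eef_rot().round(1))
E
python3 - <<'E'
from h import *
st(66,.0025,.0025)
print(robot.current_joint_positions())
st(17,.005,.0025)
snap("k1",("wrist","side"))
E
```

```text
h 66 lift 0.0025 dt 1.23 F [ 2.2 -2.2 -4.1] T [-0.5  -0.33 -0.2 ] gap 0.688 [ 0.5277 -0.073   0.1771] [176.5  -1.5  69.8]
[-19.18912651  17.77364892  32.21110987 100.15005505 -11.73617223
  61.48216748  -3.48301445]
h 17 lift 0.005 dt 1.01 F [ 0.6  2.3 -3. ] T [0.64 0.08 0.21] gap 0.685 [ 0.5275 -0.0708  0.1801] [179.   -3.6  20.9]
k1 [0.5274878245529202, -0.07077422967242065, 0.18011069415637332] [179.01973842752344, -3.6300362298429043, 20.94462682882696] 8.45
```

```bash
python3 - <<'E'
import cv2
s=cv2.imread("pics/k1_side.png"); cv2.imwrite("pics/k1_z.png",cv2.resize(s[90:260,220:400],None,fx=4,fy=3.5*1.142857,interpolation=cv2.INTER_CUBIC)[:600])
E
```

```text
(no output)
```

View pics/k1_z.png

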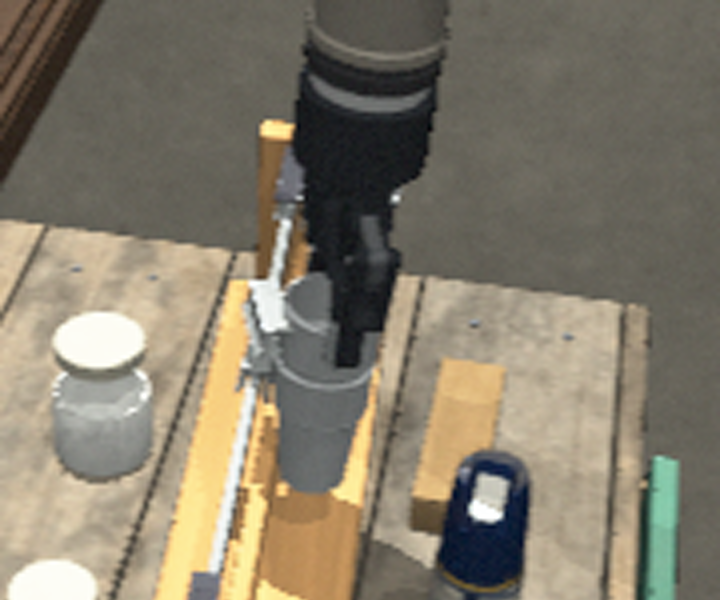

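View pics/k1_wrist.png

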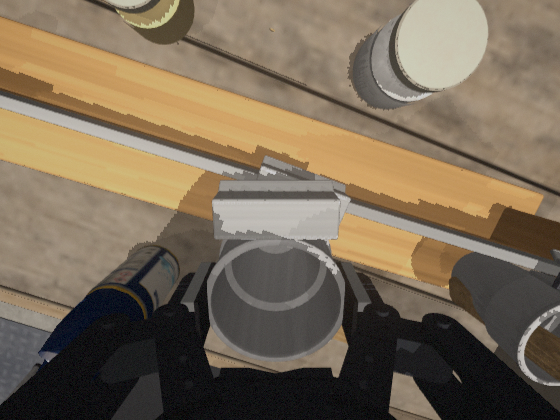

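```bash
python3 - <<'E'
from h import *
st(66,.0075,.0025);st(17,.010,.0025);st(66,.0125,.0025);st(17,.015,.0025)
snap("k2",("wrist","side"))
E
python3 - <<'E'
import cv2
s=cv2.imread("pics/k2_side.png"); cv2.imwrite("pics/k2_z.png",cv2.resize(s[90:240,240:390],None,fx=4,fy=4,interpolation=cv2.INTER_CUBIC)[:600])
E
```

```text
h 66 lift 0.0075 dt 1.01 F [ 1.2  0.4 -2.7] T [-0.02  0.11  0.02] gap 0.686 [ 0.5272 -0.0733  0.1825] [176.5  -1.5  69.7]
h 17 lift 0.01 dt 1.01 F [ 0.4 -0.7 -3.7] T [-0.12  0.2  -0.04] gap 0.68 [ 0.5273 -0.0727  0.1852] [178.9  -3.6  20.8]
h 66 lift 0.0125 dt 1.01 F [-0.3  0.3 -2.2] T [-0.06  0.18 -0.05] gap 0.691 [ 0.5272 -0.0726  0.1877] [176.5  -1.5  69.8]
h 17 lift 0.015 dt 1.01 F [-0.5  0.2 -4. ] T [-0.03  0.15 -0.04] gap 0.688 [ 0.527  -0.0724  0.1902] [178.9  -3.6  20.9]
k2 [0.5270150591330353, -0.07235368423645808, 0.190178760747028] [178.88991947112788, -3.627899087869022, 20.864350403304663] 12.5833
```

View pics/k2_z.png

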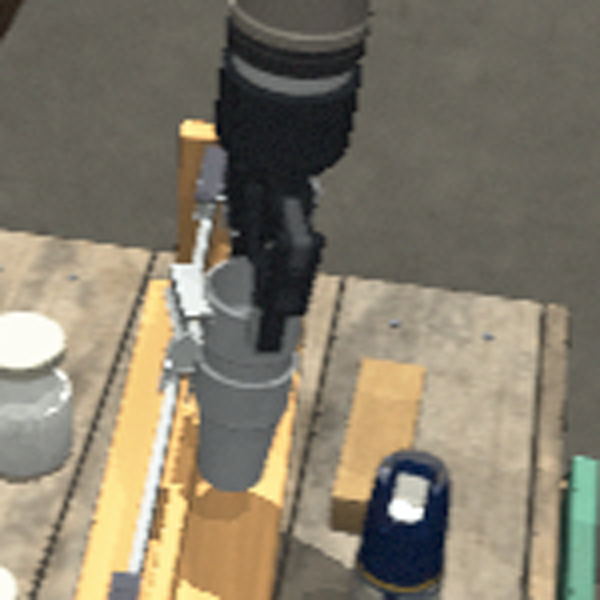

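View pics/k2_wrist.png

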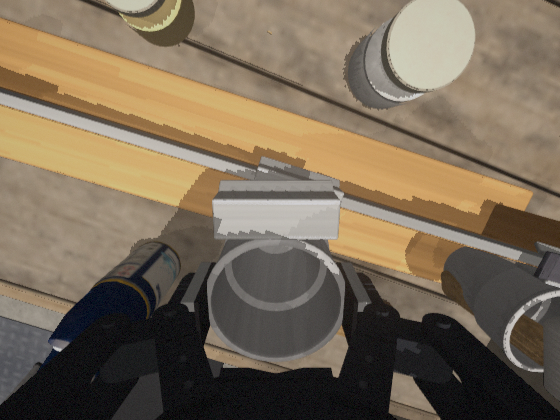

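```bash
python3 - <<'E'
from h import *
st(-5,.020,.01);
print(robot.line_to(P0+AX*.04,toolrpy(0,3.8),velocity=.03,f_stop=5),robot.current_contact_force())
snap("k3",("side",))
print(robot.line_to(P0+AX*.085,toolrpy(0,3.8),velocity=.06,f_stop=5),robot.current_contact_force())
snap("k4",("wrist","side"))
E
python3 - <<'E'
import cv2
for k in("k3","k4"):
  s=cv2.imread(f"pics/{k}_side.png"); cv2.imwrite(f"pics/{k}_z.png",cv2.resize(s[90:240,240:390],None,fx=3.5,fy=3.5,interpolation=cv2.INTER_CUBIC)[:600])
E
```

```text
h -5 lift 0.02 dt 0.65 F [-0.1 -0.1 -3.1] T [-0.04  0.13 -0.04] gap 0.686 [ 0.5267 -0.0724  0.1952] [-179.7   -3.8   -1.2]
False [-0.14718444 -0.00541203 -4.0748881 ]
k3 [0.5252419293929533, -0.07254055982888856, 0.21504301002485715] [-179.99356584512762, -3.78241262479366, 3.7829123810014003] 14.1
False [-0.44004917 -1.45119291 -2.68800472]
k4 [0.5221026335141987, -0.07266628390413829, 0.2597047709821977] [-179.9865176562212, -3.7528603051123985, 3.783003499640012] 15.1
```

View pics/k4_z.png

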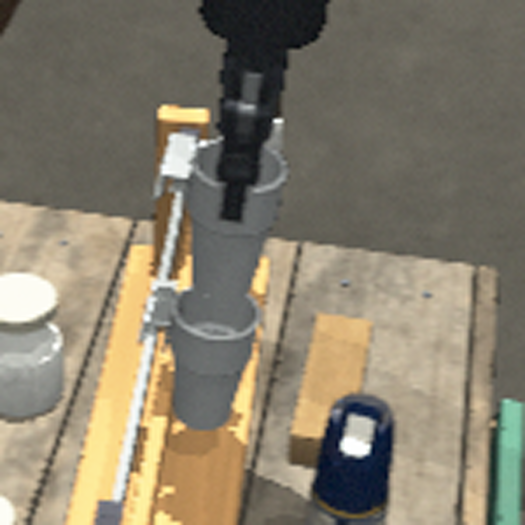

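View pics/k4_wrist.png

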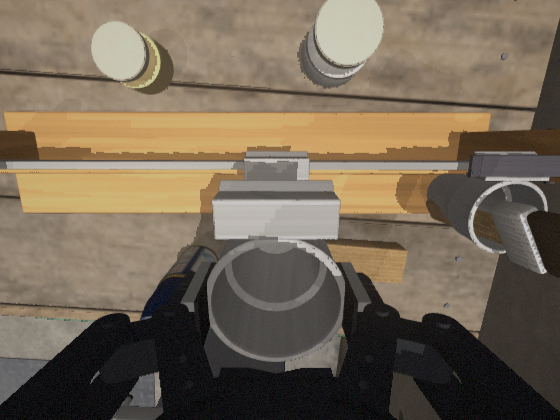

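```bash
python3 - <<'E'
import cv2
s=cv2.imread("pics/k4_wrist.png"); cv2.imwrite("pics/k4_w.png",cv2.resize(s[170:370,195:360],None,fx=4,fy=4,interpolation=cv2.INTER_CUBIC)[:800])
E
```

```text
(no output)
```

View pics/k4_w.png

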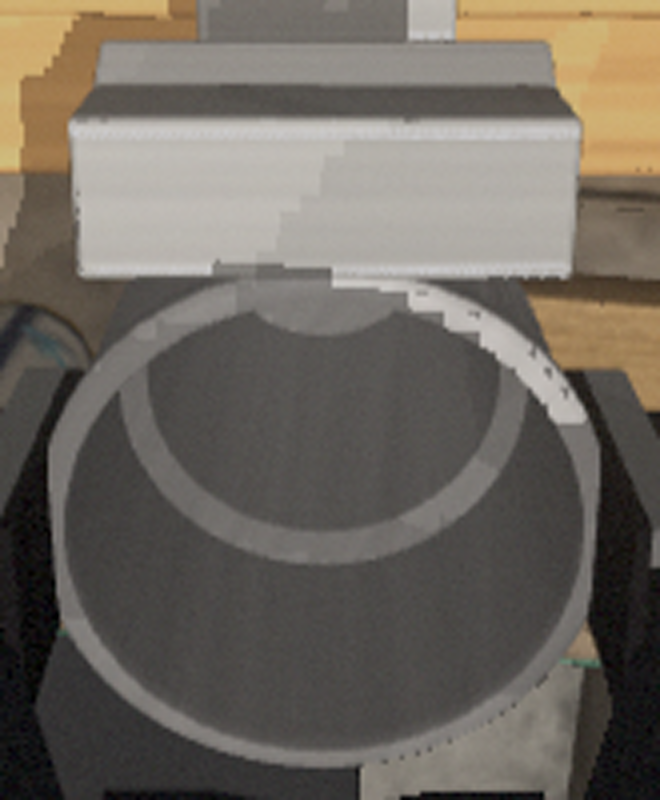

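```bash
cat > fith.py <<'E'
from h import *
E=np.linalg.inv(CAL["wrist"]["T_tool_cam"])
t=np.linspace(0,2*np.pi,721);circ=.031*np.c_[np.cos(t),np.sin(t),0*t]
def fit(c,hk):
    def res(v):
        Rm=R.from_euler("x",180,degrees=True)*R.from_euler("xyz",v[3:6],degrees=True);o=v[:3]
        q=proj("wrist",Rm.apply(circ)+o,E);oo=proj("wrist",o,E)[0];r=[]
        for p in c:
            d=np.linalg.norm(q-p,axis=1);i=d.argmin();r.append(np.sign(np.linalg.norm(p-oo)-np.linalg.norm(q[i]-oo))*d[i])
        H=Rm.apply(np.array([(.047,.025,0),(.047,-.025,0),(.030,.025,0),(.030,-.025,0)]))+o
        return np.r_[r,(proj("wrist",H,E)-hk).ravel(),v[3:5]*.2]
    r=least_squares(res,[0,0,-.013,0,0,0],x_scale=[.01]*3+[1]*3);print("centre in tool mm",(r.x[:3]*1000).round(2),"rot xyz",r.x[3:].round(2),r.fun.round(2));return r.x
if __name__=="__main__":
    o=(195,170)
    fit(uz([(47,480),(600,480),(325,768),(150,710),(500,722)],4,o),uz([(70,120),(581,120),(80,275),(573,278)],4,o))
E
python3 fith.py
```

```text
centre in tool mm [-0.8   0.26 -9.44] rot xyz [-1.74  0.89  0.18] [-0.41 -1.52 -0.1  -0.3   0.54  0.26 -0.76 -0.44 -0.12  0.3   0.61 -0.82
  0.97 -0.35  0.18]
```

```bash
python3 - <<'E'
from h import *
robot.line_to(rail2w((-.0384,.09,.255)),toolrpy(0,0),velocity=.12)
robot.line_to(rail2w((-.0384,.09,.1765)),toolrpy(0,0),velocity=.08,f_stop=6)
print(robot.current_contact_force(),w2rail(robot.current_tool_pos()))
snap("m1",("wrist","side","top"))
E
python3 - <<'E'
import cv2
s=cv2.imread("pics/m1_side.png"); cv2.imwrite("pics/m1_z.png",cv2.resize(s[120:290,220:380],None,fx=3.5,fy=3.5,interpolation=cv2.INTER_CUBIC)[:600])
E
```

```text
[ 0.49016184  0.4891998  -2.50285816] [-0.03786502  0.08992727  0.17709678]
m1 [0.5254888425401429, 0.051435359158552914, 0.17709678150208225] [-179.9959190531067, -0.07731651382968265, 3.779713650271686] 17.5667
```

View pics/m1_z.png

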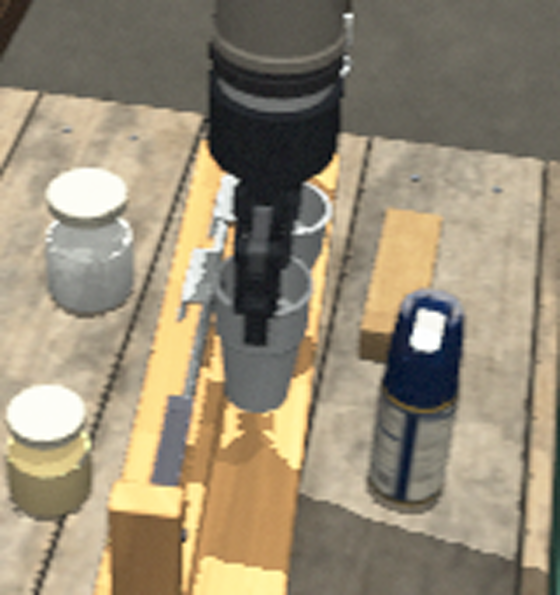

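View pics/m1_wrist.png

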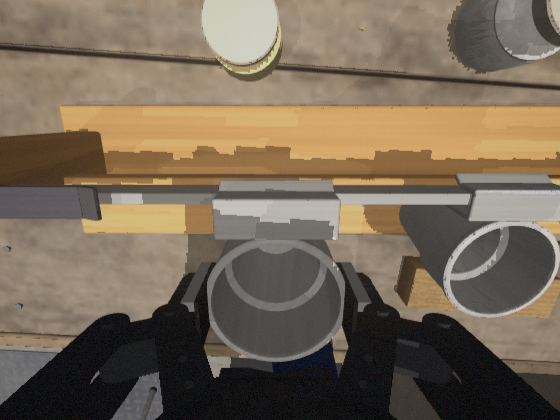

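```bash
python3 - <<'E'
from h import *
Ew=wristE([0.5254888425401429, 0.051435359158552914, 0.17709678150208225],[-179.9959190531067, -0.07731651382968265, 3.779713650271686])
im=cv2.imread("pics/m1_wrist.png");f=4
big=cv2.resize(im,None,fx=f,fy=f,interpolation=cv2.INTER_CUBIC)
def line(P,col):
    q=proj("wrist",rw(RO[0],RO[1],YAW,P),Ew);print(q.round(1).tolist())
    cv2.polylines(big,[np.int32(((q+.5)*f-.5)*16)],False,col,1,cv2.LINE_AA,4)
for x in (-3,3): line([(x,165,150),(x,10,150)],(0,0,255))
line([(-3,165,128),(-3,10,128)],(255,0,255))
line([(-14,165,81),(-14,10,81)],(255,255,0))
line([(9,245,162),(9,173,164),(-7,173,164),(-7,245,162)],(0,255,0))
cv2.imwrite("pics/m1_l.png",big[160*f:250*f,60*f:250*f]);cv2.imwrite("pics/m1_r.png",big[160*f:250*f,300*f:490*f])
E
```

```text
[[129.6, 202.4], [430.6, 202.6]]
[[128.0, 191.0], [432.4, 191.3]]
[[146.7, 192.4], [412.6, 192.6]]
[[173.9, 191.9], [383.7, 192.1]]
[[-57.0, 184.3], [94.8, 185.3], [100.8, 218.3], [-46.2, 216.9]]
```

View pics/m1_l.png

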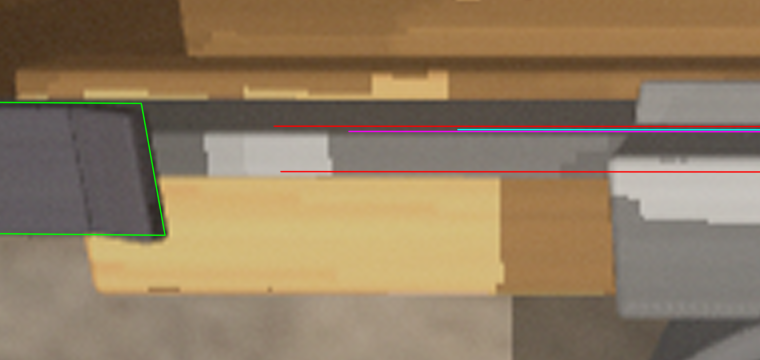

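View pics/m1_r.png

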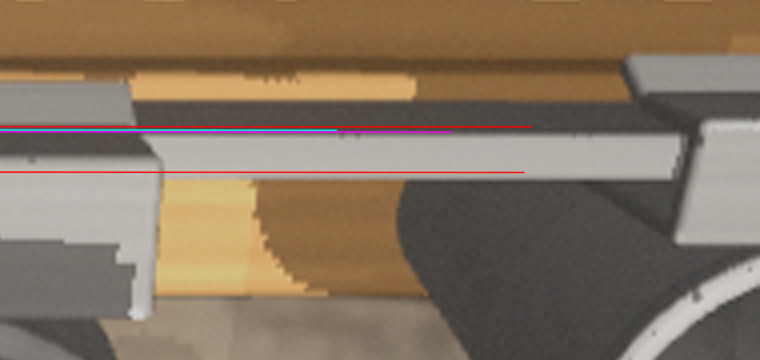

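```bash
python3 - <<'E'
from h import *
D=np.array([-.0015,0,0])
robot.line_to(rail2w((-.0394-.0005,.09,.1765)),toolrpy(0,0),velocity=.03)
p=w2rail(robot.current_tool_pos());print(p)
print(robot.line_to(rail2w((-.0399,.09,.137)),toolrpy(0,0),velocity=.03,f_stop=5))
print(robot.current_contact_force(),robot.current_torque(),w2rail(robot.current_tool_pos()))
snap("n1",("wrist","side"))
E
python3 - <<'E'
import cv2
s=cv2.imread("pics/n1_side.png"); cv2.imwrite("pics/n1_z.png",cv2.resize(s[130:290,220:370],None,fx=3.7,fy=3.7,interpolation=cv2.INTER_CUBIC)[:600])
E
```

```text
[-0.03999957  0.09002008  0.17661929]
True
[-1.29142436 -0.50687778  4.34836234] [-0.0308385  -0.01857428 -0.04201714] [-0.0400542   0.09003934  0.14203977]
n1 [0.5232970404641852, 0.05140286306008907, 0.14203976667088683] [-179.99156975145456, 0.03736480040115951, 3.785720821879149] 18.9667
```

View pics/n1_z.png

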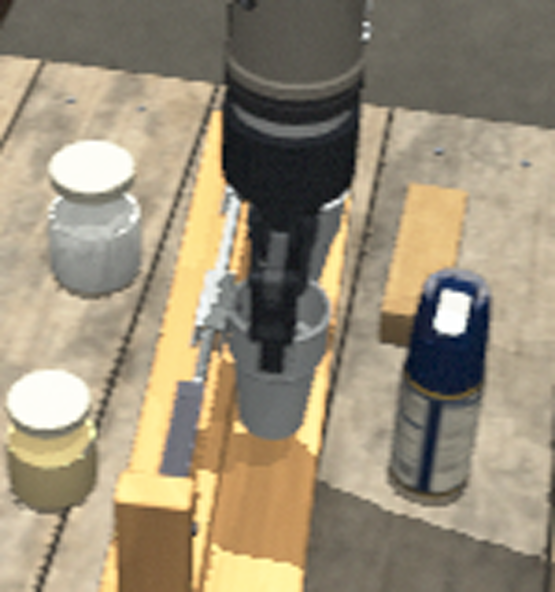

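View pics/n1_wrist.png

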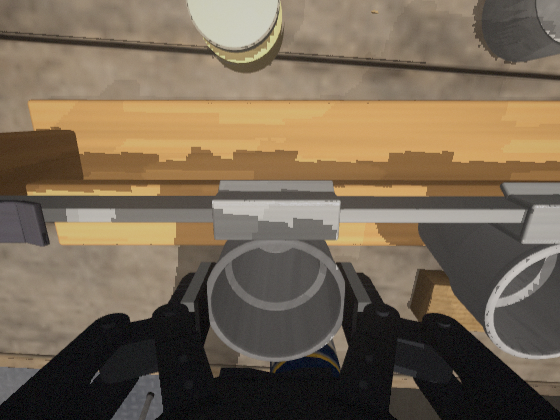

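```bash
python3 - <<'E'
from h import *
def rep(t): print(t,robot.current_contact_force().round(1),robot.current_torque().round(2),w2rail(robot.current_tool_pos()).round(4),round(robot.current_time_s(),2))
robot.line_to(rail2w((-.0397,.09,.1428)),velocity=.02);rep("relax")
print(robot.line_to(rail2w((-.0397,.14,.1428)),velocity=.06,f_stop=8));rep("a")
print(robot.line_to(rail2w((-.0397,.205,.1428)),velocity=.06,f_stop=8));rep("b")
print(robot.line_to(rail2w((-.0397,.226,.1428)),velocity=.02,f_stop=6));rep("c")
snap("q1",("wrist","side"))
E
python3 - <<'E'
import cv2
s=cv2.imread("pics/q1_side.png"); cv2.imwrite("pics/q1_z.png",cv2.resize(s[130:330,210:370],None,fx=3,fy=3,interpolation=cv2.INTER_CUBIC)[:600])
E
```

```text
relax [-0.2  1.1 -0.5] [-0.01 -0.08  0.01] [-0.0398  0.09    0.1425] 19.28
False
a [ 0.5 -0.2 -3.6] [-0.01  0.04  0.04] [-0.0398  0.1393  0.1428] 20.27
False
b [ 0.8  0.1 -4. ] [-0.   -0.04  0.01] [-0.0396  0.2042  0.1429] 21.5
True
c [-0.3 -0.8  2.2] [ 0.09 -0.28 -0.05] [-0.0399  0.2193  0.1423] 22.3
q1 [0.5149225809624336, 0.18040386922746468, 0.14234929175773284] [179.72183790343948, 0.321479381749919, 3.7147473145058827] 22.4
```

View pics/q1_z.png

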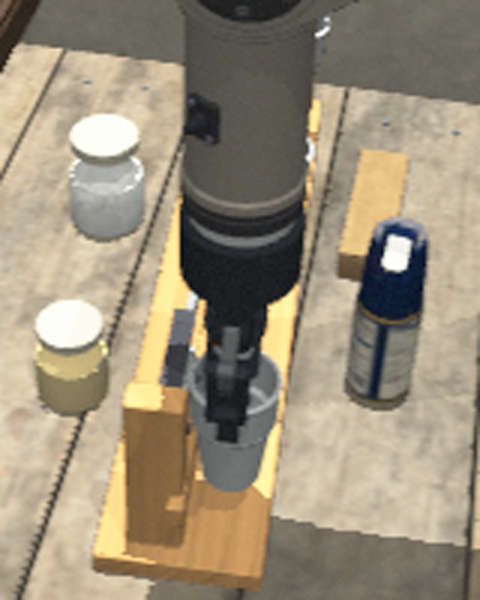

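View pics/q1_wrist.png

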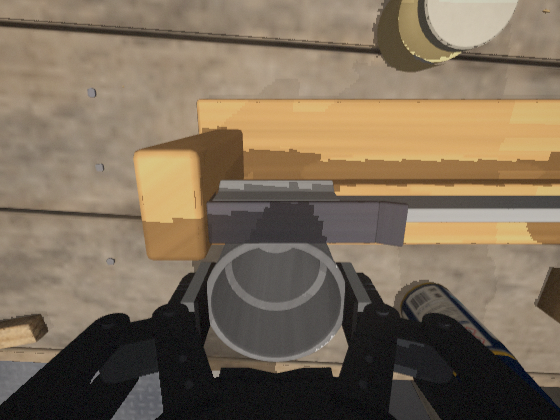

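```bash
python3 - <<'E'
from h import *
def rep(t): print(t,robot.current_contact_force().round(1),robot.current_torque().round(2),w2rail(robot.current_tool_pos()).round(4),robot.current_eef_rot().round(2),round(robot.current_time_s(),2))
rep("0")
robot.line_to(rail2w((-.0397,.219,.1432)),toolrpy(0,0),velocity=.02);rep("lift")
print(robot.line_to(rail2w((-.0397,.226,.1432)),toolrpy(0,0),velocity=.01,f_stop=8));rep("c")
snap("q2",("wrist",))
E
```

```text
0 [ 0.2 -0.4  4. ] [ 0.16 -0.39  0.03] [-0.0399  0.2194  0.1423] [179.74   0.32   3.71] 22.4
lift [ 0.   0.2 -1.2] [-0.08 -0.01  0.01] [-0.0408  0.2188  0.1424] [1.7997e+02 1.3000e-01 3.7700e+00] 22.69
True
c [-0.3 -0.2  2.5] [ 0.03 -0.2  -0.04] [-0.0406  0.2194  0.1423] [1.7961e+02 1.7000e-01 3.5700e+00] 23.23
q2 [0.5142144429507809, 0.18046504966898907, 0.142286964043797] [179.6139558010531, 0.16570508211431786, 3.569858908553655] 23.275
```

View pics/q2_wrist.png

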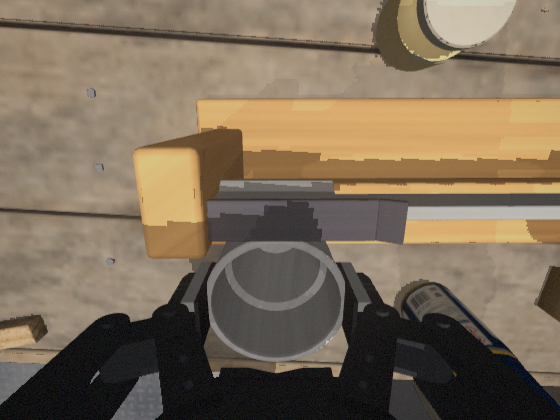

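```bash
python3 - <<'E'
from h import *
def rep(t): print(t,robot.current_contact_force().round(1),robot.current_torque().round(2),w2rail(robot.current_tool_pos()).round(4),robot.current_eef_rot().round(2),round(robot.current_time_s(),2))
robot.line_to(rail2w((-.0402,.2194,.1425)),toolrpy(0,0),velocity=.02);rep("relax")
fingers.gripper_to(1.0);rep("open")
print(robot.line_to(rail2w((-.0402,.2194,.1425+.09)),toolrpy(0,0),velocity=.08,f_stop=6));rep("up")
snap("r1",("wrist","side","top"))
E
python3 - <<'E'
import cv2
s=cv2.imread("pics/r1_side.png"); cv2.imwrite("pics/r1_z.png",cv2.resize(s[190:330,220:330],None,fx=4.2,fy=4.2,interpolation=cv2.INTER_CUBIC)[:600])
E
```

```text
relax [ 0.2 -0.6 -0.7] [-0.21 -0.03 -0.06] [-0.0404  0.2192  0.1423] [1.7999e+02 3.0000e-02 3.7700e+00] 23.56
open [0.4 0.1 0.7] [-0.02  0.   -0.07] [-0.0402  0.2196  0.1426] [-179.99   -0.      3.79] 23.95
False
up [0.6 0.5 0.3] [ 0.03 -0.06 -0.03] [-0.0406  0.2194  0.2318] [1.7997e+02 8.0000e-02 3.7800e+00] 25.23
r1 [0.5141817242282676, 0.18039868820170538, 0.23182530793806813] [179.9740320673317, 0.07773242525279059, 3.779431767452103] 25.375
```

View pics/r1_z.png

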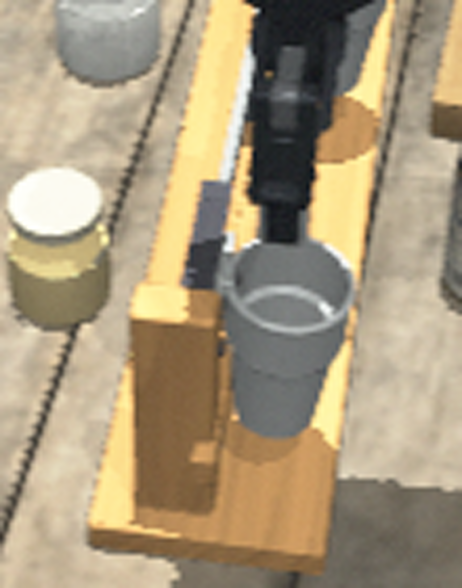

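View pics/r1_wrist.png

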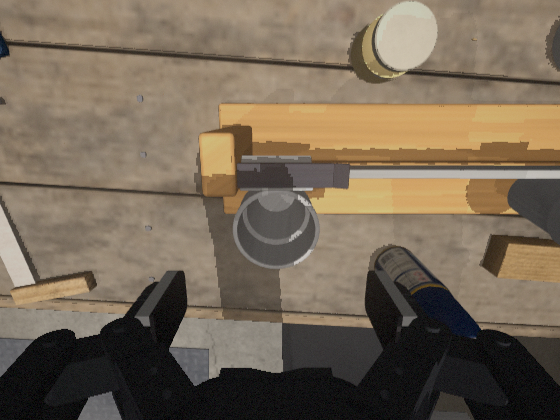

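```bash
python3 - <<'E'
import cv2
s=cv2.imread("pics/r1_wrist.png"); cv2.imwrite("pics/r1_w.png",cv2.resize(s[120:275,190:360],None,fx=4.5,fy=4.5,interpolation=cv2.INTER_CUBIC)[:800])
E
```

```text
(no output)
```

View pics/r1_w.png

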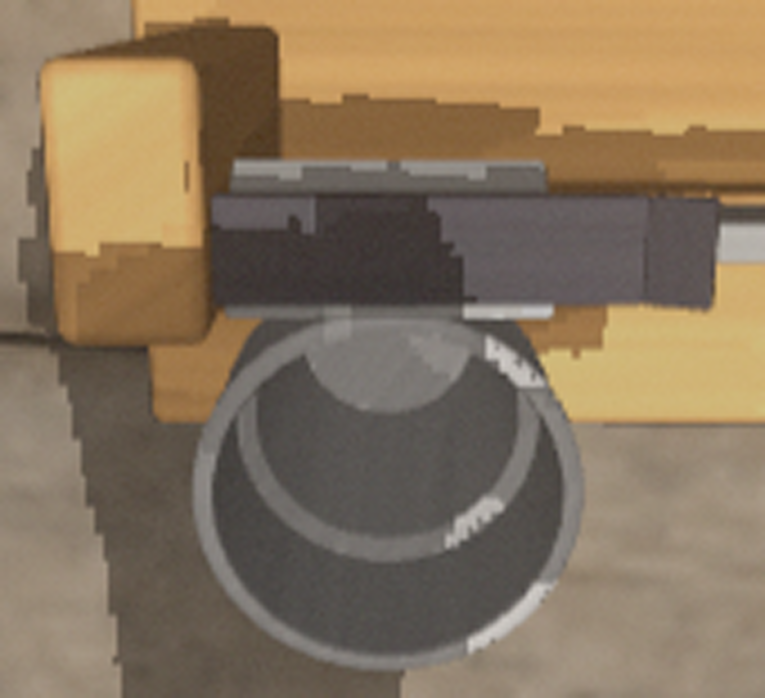

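```bash
python3 - <<'E'
from h import *
Ew=wristE([0.5141817242282676, 0.18039868820170538, 0.23182530793806813],[179.9740320673317, 0.07773242525279059, 3.779431767452103])
for n,u,z in (("hookL",(221,310),.152),("hookR",(553,312),.152),("keepL",(211,250),.162),("postL-in",(210,330),.168),("postback",(200,65),.168),("postOut",(50,200),.168),("tip",(717,250),.164),("rimL",(193,480),.153),("rimR",(584,490),.153),("lipL",(230,185),.14),("lipR",(547,185),.14)):
    print(n,(w2rail(atz("wrist",uz(u,4.5,(190,120)),z,Ew))*1000).round(1))
E
```

```text
hookL [-10.6 244.4 152. ]
hookR [-10.9 194.  152. ]
keepL [  0.4 244.3 162. ]
postL-in [ -9.8 244.1 168. ]
postback [ 26.3 244.  168. ]
postOut [  8.4 265.2 168. ]
tip [  0.8 172.8 164. ]
rimL [-37.7 249.6 153. ]
rimR [-39.3 188.2 153. ]
lipL [  6.5 243.7 140. ]
lipR [  6.6 194.3 140. ]
```

```bash
python3 - <<'E'
from h import *
def rep(t): print(t,robot.current_contact_force().round(1),robot.current_torque().round(2),w2rail(robot.current_tool_pos()).round(4),round(robot.current_time_s(),2))
fingers.gripper_to(0.0,20)
robot.line_to(rail2w((-.040,.145,.2318)),toolrpy(0,0),velocity=.12)
print(robot.line_to(rail2w((-.040,.145,.150)),toolrpy(0,0),velocity=.1,f_stop=6));rep("down")
print(robot.line_to(rail2w((-.040,.184,.150)),toolrpy(0,0),velocity=.02,f_stop=4));rep("push")
snap("s1",("wrist",))
robot.line_to(rail2w((-.040,.145,.150)),toolrpy(0,0),velocity=.06)
robot.line_to(rail2w((-.040,.145,.26)),toolrpy(0,0),velocity=.1)
robot.line_to(rail2w((-.040,.17,.26)),toolrpy(0,0),velocity=.1)
snap("s2",("wrist",))
robot.move_j([-67.936, 17.813, 0.802, 86.603, -0.252, 75.585, -1.558])
snap("s3",("side","top"))
E
python3 - <<'E'
import cv2
s=cv2.imread("pics/s3_side.png"); cv2.imwrite("pics/s3_z.png",cv2.resize(s[95:335,220:370],None,fx=2.5,fy=2.5,interpolation=cv2.INTER_CUBIC)[:600])
s=cv2.imread("pics/s3_top.png"); cv2.imwrite("pics/s3_t.png",cv2.resize(s[170:320,170:470],None,fx=2.6,fy=2.6,interpolation=cv2.INTER_CUBIC)[:600])
E
```

```text
False
down [-0.   0.4 -0.1] [-0.04  0.01 -0.01] [-0.0394  0.145   0.1506] 27.88
True
push [-0.1  0.1  0.4] [-0.08 -0.   -0.03] [-0.0405  0.1758  0.1495] 29.32
s1 [0.5171604499498799, 0.13693936486904779, 0.14950213026461756] [179.81499488354382, 0.08720190974033579, 3.7659328820626095] 29.375
s2 [0.517791040560085, 0.13177120604107334, 0.25954117384356434] [179.95380914189758, 0.04968955737002163, 3.8850181700129958] 31.7417
s3 [0.22938111886385099, 0.499824214373717, 0.24823915710847388] [-179.99066491553262, 0.07227928828796937, 155.36081810378082] 33.5583
```

View pics/s1_wrist.png

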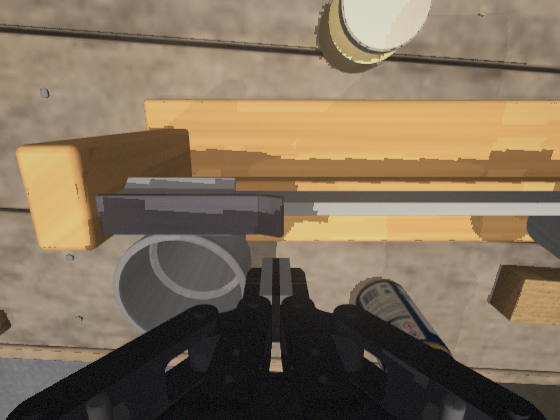

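View pics/s2_wrist.png

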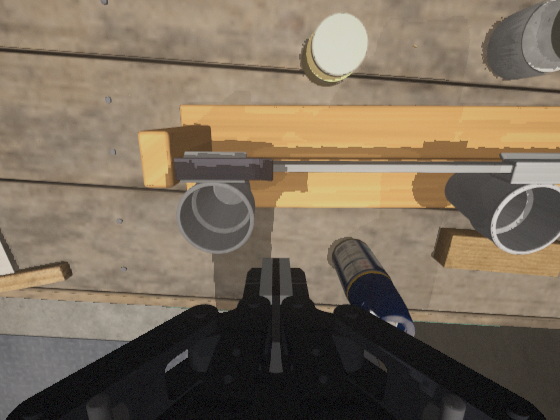

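View pics/s3_z.png

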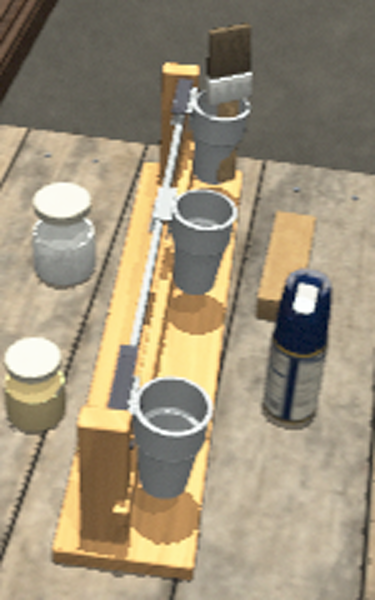

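View pics/s3_t.png

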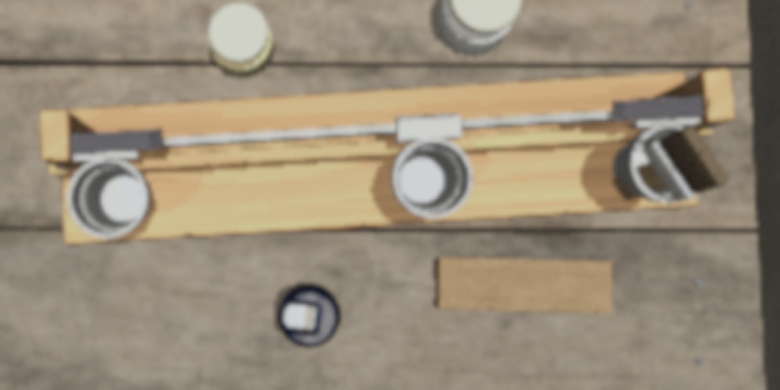

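```bash
python3 - <<'E'
from station import workorder
print(workorder.close_job())
E
```

```text
the job is handed in; nothing more can be done
None
```

The jammed pot is free, hung on the rail, pushed under the left keeper up to the left end post and let go. I handed the job in at about 34 s of robot time.

**What I did:**
- I gripped the pot's band from outside and turned it about 49° to and fro three times, rising 15 mm in all.
- I drew it clear of the twin, lowered its hook onto the bar 90 mm left of the middle, and slid it to the post.
- Two pushes against the post both stopped at the same place. After letting go I also nudged the pot lightly to the left with closed fingers.

**What the last checks showed:**
- **Pot against the post:** after letting go, the wrist camera put the hook's left edge at y ≈ 244.4 mm and the post's inner face at about 244.2 mm. That is contact within the measuring error. I did not measure it again after the nudge.
- **Everything else:** the final side and top pictures show the twin and the brush pot still hanging. The spray can, block and jars are standing undisturbed, and the arm is back at its start pose, clear of everything.

**What disagreed:**
- **Bar position:** the wrist view before hanging put the bar about 0.9 mm nearer the robot than my first fit. I corrected for that before lowering the pot.
- **Force at the post:** the force readings there showed mostly a vertical change rather than the expected sideways push. I relied on the repeated stopping position and the pictures instead.

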